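# Stamp the burner bracket in the hand press

## Robot

A 6-joint arm with a two-finger parallel gripper is mounted at the origin on the work surface. World frame = base frame: x ahead of the robot, y to its left, z up, the work surface at z = 0. Lengths are in m, angles in rad, forces in N, time in s.
With the tool pointing down it reaches from about 0.25 to 0.725 m from the base axis. Payload 4 kg.
Tool frame: the origin (TCP) lies between the finger pads; the fingertips stand 25 mm ahead of it and the grasp point (between the pads) lies 6 mm ahead of it; z points along the fingers, y is the line along which they close (so a half turn about z gives the same grasp; the last joint's range is limited). The gripper opens to 85 mm and grips with 20 to 120 N. Pads are 22 mm wide; open, the fingers measure 114 mm over their backs; the gripper's body (76 mm by 85 mm) begins 54 mm behind the grasp point. The pads swing forward as they close: fully open they stand 13 mm farther back than shut.
Start: joints at [-1.247, 0.241, 0.005, 1.335, 0, 1.571], TCP at [0.159, -0.474, 0.256] pointing down, gripper open.
Joint ranges: [-2.72, 2.72], [-1.05, 1.87], [-1.09, 1.28], [-1.99, 2.15], [-1.42, 1.44], [-3.14, 3.14]. Speed limits (rad/s): [2.79, 2.79, 3.14, 3.14, 3.14, 3.14].

## Interface

Orientations are given as a unit quaternion [x, y, z, w].
In Python, from workcell import bot gives the robot as it stands. The module is installed in compiled form; this text tells all that it offers.
- The arm moves only by the shell command python3 -m pendant 'ROWS'. ROWS is JSON, one flat list of numbers, 7 for each row, row after row: the shift along the tool's x, y, z normalised to -1 to 1, where 1 is 0.5 m, then the turn, a rotation vector about the tool's x, y, z normalised to -1 to 1, where 1 is 180 degrees, then the opening, from 0 (shut) to 1 (fully open). In form: [tx, ty, tz, ax, ay, az, fingers, tx, ty, tz, ax, ay, az, fingers, ...]. A call has exactly 10 rows; each row is the pose to reach, as a shift and turn from the pose commanded when the call began, along the tool's axes at that moment, turning the shorter way round; what a row does not reach only later rows make up. A row lasts 1/12 s, in which the tool goes at most 41.7 mm and 7.16 degrees, less where a joint would pass 70% of its speed; a pose out of reach is approached as far as the arm can. A call with a number of a shift or a turn outside -1 to 1 is refused whole. A call with a gripper value outside its range is refused whole. The fingers move at their own pace and stop on an object; the grip force is fixed at half the most. Time passes only in rows, so rows that repeat a pose let the fingers close, or fill a call up. It gives the time, the measured TCP pose, the force, the opening and the grip force at its end, in the units of the state.
- bot.get_obs(): the state, without advancing time (a new reading comes with each control period).
- bot.camera(name): name is "scene" or "top"; returns a dict with "pixels" (480x640x3 uint8, red, green, blue), "mtx" (3x3 intrinsics, pixels), "cam_to_world" (4x4, takes a point from camera to world coordinates). Camera axes: x right, y up, looking along -z (the intrinsics and any distortion apply to the point x, -y, -z); pixel columns grow to the right and rows downward; lengths in m; the calibration is good to about 2 mm. A picture is of the moment at which its call begins. There is no depth.
- bot.job_done(): hands the job in; it is judged then, once.
The state is a dict: "clock": time; "joint_pos": joint angles; "joint_vel": joint speeds; "tau": joint torques, N m; "eef_pos": TCP position; "tool_rot": TCP orientation; "ft_force": force on the tool from outside, world axes, zero at the start; "ft_torque": the same for the moment, N m; "grip_width": finger opening in m; "grasp_force": force on a finger pad.
Only numpy, scipy, OpenCV 4.12 (cv2) and the standard library are available. Lean on these libraries where they do the work, as an engineer would, in place of code of your own. Each camera call takes 0.05 s, during which the arm holds its last target. There are 200 camera calls.

## Task

Slide the cast bracket with the long narrow tongue, tongue first, fully home against the end stop in the throat of the hand stamping press, and let go of it. Then push the press's sprung plunger down until it bottoms on its stop, keep it there for a second at about 22 N so that the mark takes, and let it rise again, leaving the bracket home in the throat. Never strike the press empty, never load it with more than 35 N, and leave the other bracket and the two brass nozzles where they are.

Things in the scene. Friction and masses are not known exactly. Their poses are not given: they have to be found in the camera images.
- press: grey hand stamping press bolted to the bench. Origin on the bench under the plunger axis, z up, +x into the throat. Steel bed 90 wide (y), 15 thick, x -115 to +45; from -115 to -42 it is an open apron. Grey head 90 wide, x -42 to +45, top at z 48; its front has the throat, a tunnel along x. On it an upright steel barrel, 32 in diameter, and over that the plunger with its black knob.
- throat_end (a point): foot of the flat end stop of the throat, on the bed (press x +16, y 0, z 15); axes as the press. The throat opens at press x -42 (58 before this point), is 40 wide (flared to about 50 over the first 12) and 10 high, from the bed at z 15 to z 25.
- plunger (a joint): travel of the plunger in m: 0 up, 0.014 bottomed hard on its stop. Its mushroom knob, flat top 30 in diameter on the press axis, is 88 to 98 over the bench when up: the locked barrel is set to another height each time, not measured. The spring takes 6 N at the top, 12 N at the bottom. The mark needs over 0.0125 with 15 to 35 N; past the stop the force climbs steeply within 0.5 mm.
- bracket: the cast-aluminium bracket to be stamped, loose, about 130 g, lying flat: a heel block 35 long (x), 36 wide (y), 30 high, and from its foot a tongue 65 long, 36 wide, 6 thick to +x; 100 long in all. Origin at the middle of the underside, +x to the tongue tip, z up. When home, the heel stands on the press apron, 7 before the head.
- heel (a point): middle of the heel's top, 30 above the bracket's underside; axes as the bracket. The heel is gripped across its 36 width (bracket y).
- tongue_tip (a point): middle of the lower edge of the tongue's tip (bracket x +50, y 0, z 0); axes as the bracket
- wide_bracket: a similar bracket that is to be left alone: the same heel, but a short wide tongue 45 long and 56 wide, too wide for the throat. Origin at the middle of the underside
- nozzle_a: small brass burner nozzle standing upright, 20 in diameter, 32 high; leave alone. Origin under its middle
- nozzle_b: another such nozzle; leave alone
Mind the look-alikes: they are no part of the job. What is shaped like the bracket but blue or purple is not meant.

How it is judged:
By the outcome, as a careful person would: the job done as asked, in the order asked, and still so for the second after the job is handed in, with the robot touching nothing.
It also fails if it takes over 58 s, if anything falls off the work surface, if the arm or the gripper's body presses on something with over 40 N, if the wrist force passes 120 N, or if a joint passes its speed limit or range.

## Working session

There is one attempt and no reset: what is moved stays moved. The work goes in short steps, Python scripts to look and compute and a shell command to move; the robot and the scene stay as the last step left them, time stands still between calls to the robot, and variables do not carry over. Pictures are saved under pics/ and viewed, at most 10 in all, crops included, and the job is handed in when it is done.

```bash
mkdir -p pics
cat > h.py <<'E'
import numpy as np, cv2
from workcell import bot
from scipy.spatial.transform import Rotation as R
def shot(n,save=None):
    c=bot.camera(n); im=cv2.cvtColor(c["pixels"],cv2.COLOR_RGB2BGR)
    if save: cv2.imwrite("pics/"+save,im)
    return im,np.array(c["mtx"]),np.array(c["cam_to_world"])
def ray(uv,K,T):
    d=np.linalg.inv(K)@[uv[0],uv[1],1]; d=T[:3,:3]@[d[0],-d[1],-d[2]]
    return T[:3,3],d
def onz(uv,z,K,T):
    o,d=ray(uv,K,T); return o+d*(z-o[2])/d[2]
def proj(p,K,T):
    q=np.linalg.inv(T)@[*p,1]; q=K@[q[0],-q[1],-q[2]]; return q[:2]/q[2]
E
python3 - <<'E'
from h import *
for n in("top","scene"):
    im,K,T=shot(n,n+"0.png"); print(n,K.round(1).tolist(),T.round(4).tolist())
o=bot.get_obs(); print({k:np.round(v,4).tolist() for k,v in o.items()})
E
```

```text
top [[606.2, 0.0, 314.4], [0.0, 606.2, 234.8], [0.0, 0.0, 1.0]] [[-0.0042, 0.9946, -0.104, 0.398], [-1.0, -0.0033, 0.0082, 0.0122], [0.0078, 0.104, 0.9945, 1.3755], [0.0, 0.0, 0.0, 1.0]]
scene [[498.4, 0.0, 320.7], [0.0, 498.4, 239.1], [0.0, 0.0, 1.0]] [[0.4578, -0.629, 0.6283, 1.0659], [0.889, 0.3141, -0.3333, -0.2468], [0.0123, 0.7111, 0.703, 0.6342], [0.0, 0.0, 0.0, 1.0]]
{'clock': 0.1, 'joint_pos': [-1.247, 0.2413, 0.0038, 1.3352, 0.0, 1.5708], 'joint_vel': [-0.0015, -0.0016, 0.0027, -0.0008, 0.0, -0.0008], 'tau': [-0.0009, -37.3138, 25.3011, 0.0108, -0.0, -0.0], 'eef_pos': [0.1589, -0.4735, 0.2555], 'tool_rot': [0.9869, 0.1612, -0.0002, -0.0009], 'ft_force': [0.093, -0.0757, 0.1172], 'ft_torque': [0.0113, -0.0315, 0.013], 'grasp_force': 0.0, 'grip_width': 0.0855}
```

View pics/top0.png

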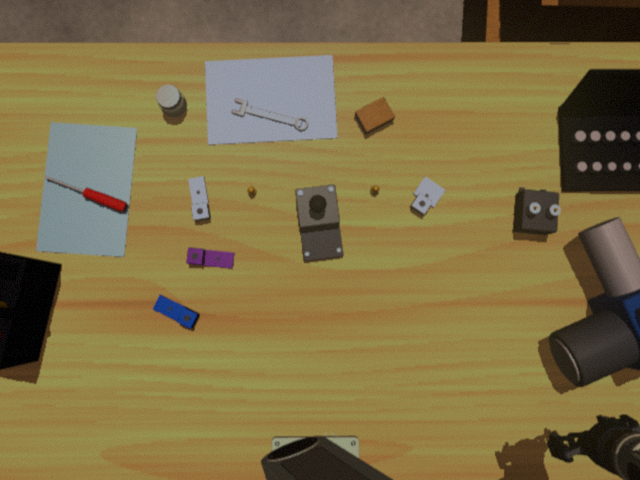

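View pics/scene0.png

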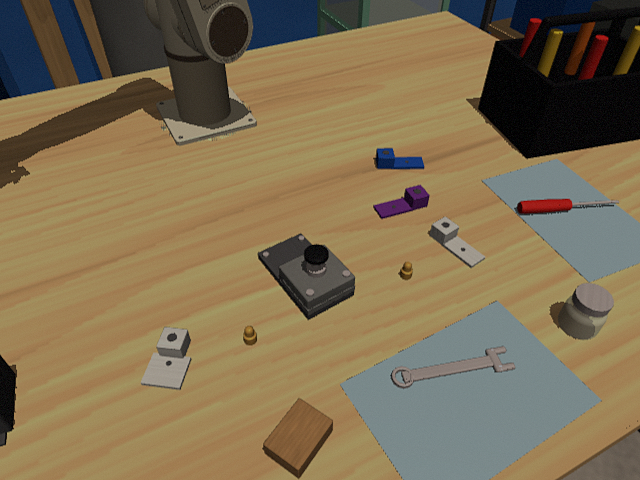

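Top view candidates for the bracket: silver long narrow (199,200), silver short wide (427,196), purple (210,258) and blue (177,312). By the description it is the silver narrow one at (199,200), scene (457,240). The press is at (320,222) with its apron pointing down in the picture, towards the robot. The nozzles are at (252,191) and (375,189).

Run:
```python
from h import *
im,K,T=shot("top")
def show(name,p): print(name,p.round(4).tolist())
hsv=cv2.cvtColor(im,cv2.COLOR_BGR2HSV)
m=((hsv[...,1]<60)&(hsv[...,2]>90)).astype(np.uint8)
r=np.zeros_like(m); r[165:230,180:220]=1
cs,_=cv2.findContours(m*r,0,1); c=max(cs,key=cv2.contourArea)
rect=cv2.minAreaRect(c); print(rect, cv2.boxPoints(rect).round(1).tolist())
for q in cv2.boxPoints(rect): show("br z0",onz(q,0.0,K,T)); 
# press: low saturation dark
m2=((hsv[...,1]<70)).astype(np.uint8); r=np.zeros_like(m); r[175:270,285:350]=1
cs,_=cv2.findContours(m2*r,0,1); c2=max(cs,key=cv2.contourArea); print(cv2.minAreaRect(c2))
a=cv2.resize(im[165:230,170:235],(390,390),interpolation=2)
b=cv2.resize(im[175:270,280:350],None,fx=5.5,fy=5.5,interpolation=2)
out=np.zeros((530,800,3),np.uint8); out[:390,:390]=a; out[:b.shape[0],400:400+b.shape[1]]=b
cv2.imwrite("pics/c1.png",cv2.convertScaleAbs(out,alpha=1.4))
```

```text
((198.56097412109375, 197.54879760742188), (42.516143798828125, 17.11688804626465), 83.6598129272461) [[187.6999969482422, 177.39999389648438], [204.6999969482422, 175.5], [209.39999389648438, 217.6999969482422], [192.39999389648438, 219.60000610351562]]
br z0 [0.6757, 0.2917, 0.0]
br z0 [0.68, 0.2527, 0.0]
br z0 [0.5819, 0.2406, 0.0]
br z0 [0.5776, 0.2793, 0.0]
((317.0355224609375, 205.7957763671875), (38.205902099609375, 39.43706512451172), 83.1572265625)
```

View pics/c1.png

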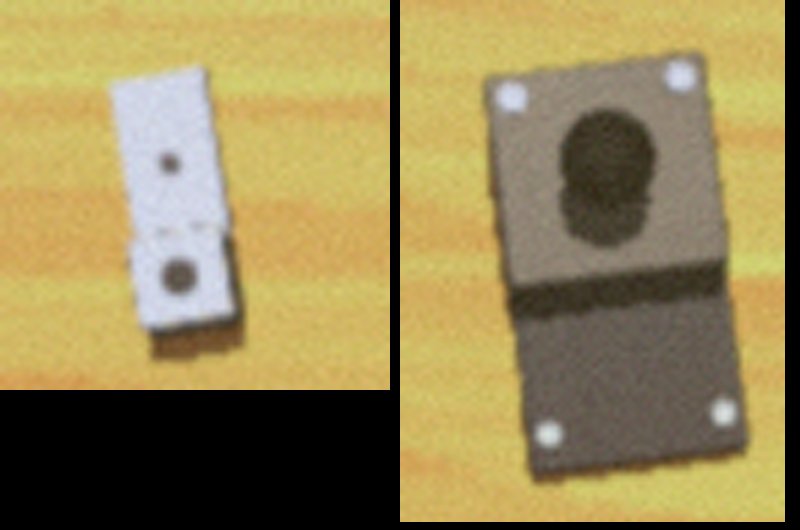

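The left half shows the silver bracket: tongue up in the image (+x world), heel at the bottom with its hole at crop (180,276), which is top pixel (200,211). The right half shows the press: knob at crop (608,155), head corners (488,78), (705,55), (725,262), (512,288), and apron corners (530,472), (747,447). The choice is confirmed.

Run:
```python
from h import *
im,K,T=shot("top"); ims,Ks,Ts=shot("scene")
A=lambda u,v:(u/6+170-.42,v/6+165-.42)
B=lambda u,v:((u-400)/5.5+280-.42,v/5.5+175-.42)
H=[onz(A(*q),.03,K,T)[:2] for q in[(132,243),(222,232),(236,318),(142,328)]]
P=[onz(A(*q),.006,K,T)[:2] for q in[(110,83),(203,68)]]
print("heel",np.round(H,4).tolist(),np.mean(H,0),"tip",np.round(P,4).tolist(),np.mean(P,0))
d=np.mean(P,0)-np.mean(H,0); print("bracket yaw",np.degrees(np.arctan2(d[1],d[0])),np.linalg.norm(d),"(.0825)")
print("widths",np.linalg.norm(H[0]-H[1]),np.linalg.norm(H[2]-H[3]),np.linalg.norm(P[0]-P[1]), "len",np.linalg.norm(H[1]-H[2]))
print("hole",onz(A(180,276),.03,K,T)[:2], "tongue hole",onz(A(170,163),.006,K,T)[:2])
h=[onz(B(*q),.048,K,T)[:2] for q in[(488,78),(705,55),(725,262),(512,288)]]
a=[onz(B(*q),.015,K,T)[:2] for q in[(530,472),(747,447)]]
print("head",np.round(h,4).tolist(),"apron",np.round(a,4).tolist())
print("w",np.linalg.norm(h[0]-h[1]),np.linalg.norm(h[2]-h[3]),np.linalg.norm(a[0]-a[1]),"len",np.linalg.norm((h[0]+h[1]-h[2]-h[3])/2))
mb=(h[0]+h[1])/2;ma=(a[0]+a[1])/2; d=mb-ma;L=np.linalg.norm(d);print("press yaw",np.degrees(np.arctan2(d[1],d[0])),L,"(.160)")
for q in (h[0]-h[3],h[1]-h[2],h[0]-a[0],h[1]-a[1]): print(np.degrees(np.arctan2(q[1],q[0])))
u=d/L; o1=mb-u*.045; o2=ma+u*.115; print("origin",o1,o2)
for z in(.088,.093,.098): print("knob",z,onz(B(608,155),z,K,T)[:2])
# knob in scene
b=cv2.resize(ims[215:325,250:365],None,fx=5,fy=5,interpolation=2); cv2.imwrite("pics/c2.png",cv2.convertScaleAbs(b,alpha=1.5))
```

```text
heel [[0.6066, 0.2759], [0.6106, 0.2424], [0.5782, 0.2367], [0.5746, 0.2716]] [0.59249215 0.25665046] tip [[0.672, 0.29], [0.6778, 0.2546]] [0.67489812 0.27232652]
bracket yaw 10.770666276299673 0.08388375209175442 (.0825)
widths 0.03373374152695015 0.035093712918461785 0.03581984881112594 len 0.032900533588798644
hole [0.59407575 0.25779364] tongue hole [0.64103964 0.26665137]
head [[0.6397, 0.0426], [0.6489, -0.0451], [0.5646, -0.0525], [0.5544, 0.033]] apron [[0.4826, 0.0263], [0.4925, -0.0624]]
w 0.0881267077643613 0.08609960405347593 0.08930815988814517 len 0.08522885633713813
press yaw 6.1146710467472065 0.15766686385490522 (.160)
6.376473977990127
5.003241350011813
5.900530009573188
6.329641654742058
origin [ 0.5995331 -0.0060622] [ 0.60185297 -0.00581368]
knob 0.088 [ 0.60180617 -0.00517626]
knob 0.093 [ 0.60101463 -0.00510893]
knob 0.098 [ 0.60022308 -0.0050416 ]
```

View pics/c2.png

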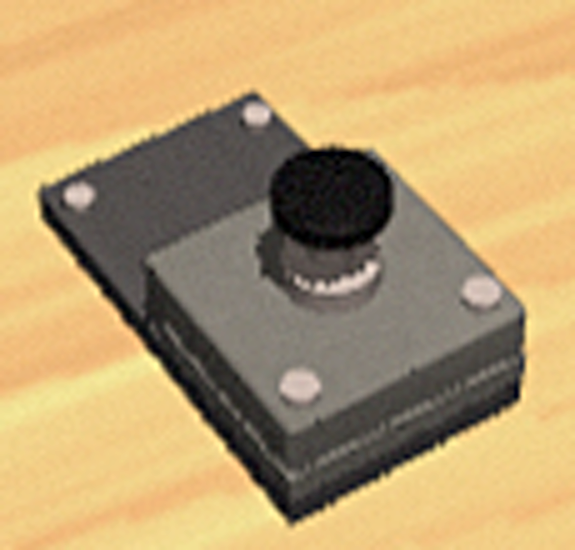

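The heel centre is at about (0.593, 0.257) with yaw 10.7°. The press origin is at about (0.6007, -0.0058) with yaw 6.1°. The sizes check within about 2 mm. Moving over the bracket.

```bash
cat >> h.py <<'E'
def go(p,yaw):
    "normalised shift/turn from measured pose to TCP p, tool down with tool x at yaw deg"
    o=bot.get_obs(); r=R.from_quat(o["tool_rot"]); t=R.from_euler("ZX",[yaw,180],degrees=True)
    s=r.inv().apply(np.array(p)-o["eef_pos"])/.5; a=(r.inv()*t).as_rotvec()/np.pi
    print("shift",s.round(4),"turn",a.round(4),"at",np.round(o["eef_pos"],4),"F",np.round(o["ft_force"],1),"t",o["clock"],"w",o["grip_width"])
E
python3 -m pendant '[0.64,-0.55,0.1,0,0,0.0436,1, 0.64,-0.55,0.1,0,0,0.0436,1, 0.64,-0.55,0.1,0,0,0.0436,1, 0.64,-0.55,0.1,0,0,0.0436,1, 0.64,-0.55,0.1,0,0,0.0436,1, 0.64,-0.55,0.1,0,0,0.0436,1, 0.64,-0.55,0.1,0,0,0.0436,1, 0.64,-0.55,0.1,0,0,0.0436,1, 0.64,-0.55,0.1,0,0,0.0436,1, 0.64,-0.55,0.1,0,0,0.0436,1]'
python3 -c "
from h import *
go([.593,.257,.12],10.7)"
```

```text
clock: 1.08
eef_pos: [0.3705, -0.1181, 0.2075]
tool_rot: [0.996, 0.093, 0.0, 0.0]
ft_force: [1.7, -0.8, 0.4]
grip_width: 0.0855
grasp_force: 0.0
shift [ 0.5764 -0.6546  0.1751] turn [ 0.0002 -0.0002 -0.    ] at [ 0.3705 -0.1181  0.2075] F [ 1.7 -0.8  0.4] t 1.0833 w 0.08548598344722676
```

```bash
python3 -m pendant '[0.55,-0.63,0.1,0,0,0,1, 0.55,-0.63,0.1,0,0,0,1, 0.55,-0.63,0.1,0,0,0,1, 0.55,-0.63,0.1,0,0,0,1, 0.55,-0.63,0.1,0,0,0,1, 0.55,-0.63,0.1,0,0,0,1, 0.55,-0.63,0.1,0,0,0,1, 0.55,-0.63,0.1,0,0,0,1, 0.55,-0.63,0.1,0,0,0,1, 0.55,-0.63,0.1,0,0,0,1]'
python3 - <<'E'
from h import *
go([.593,.257,.09],10.7)
ims,_,_=shot("scene"); imt,_,_=shot("top")
cv2.imwrite("pics/c3.png",np.hstack([cv2.resize(ims[130:330,380:580],(400,400)),cv2.resize(imt[150:250,150:250],(400,400))]))
E
```

```text
clock: 1.92
eef_pos: [0.5797, 0.1502, 0.1607]
tool_rot: [0.993, 0.121, -0.002, -0.013]
ft_force: [0.4, -0.5, -0.5]
grip_width: 0.0854
grasp_force: 0.0
shift [ 0.0773 -0.1973  0.1465] turn [-0.0082  0.0005  0.0177] at [0.5797 0.1502 0.1607] F [ 0.4 -0.5 -0.5] t 1.9167 w 0.08538146174648938
```

View pics/c3.png

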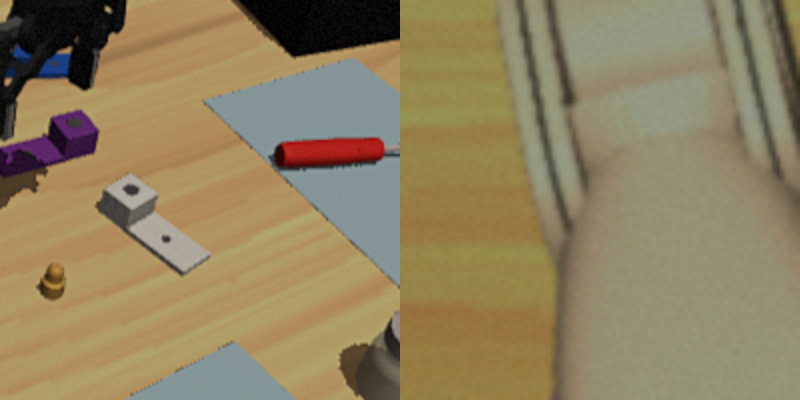

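The left half (scene) shows the bracket undisturbed with the heel hole at crop (131,190); the fingers are not over it yet. In the right half (top) the arm covers it.

```bash
python3 -m pendant '[0.077,-0.197,0.14,-0.008,0,0.0177,1, 0.077,-0.197,0.14,-0.008,0,0.0177,1, 0.077,-0.197,0.14,-0.008,0,0.0177,1, 0.077,-0.197,0.14,-0.008,0,0.0177,1, 0.077,-0.197,0.14,-0.008,0,0.0177,1, 0.077,-0.197,0.14,-0.008,0,0.0177,1, 0.077,-0.197,0.14,-0.008,0,0.0177,1, 0.077,-0.197,0.14,-0.008,0,0.0177,1, 0.077,-0.197,0.14,-0.008,0,0.0177,1, 0.077,-0.197,0.14,-0.008,0,0.0177,1]'
python3 - <<'E'
from h import *
ims,K,T=shot("scene")
print(onz((445,224.7),.03,K,T))
go([.593,.257,.03],10.7)
cv2.imwrite("pics/c4.png",cv2.resize(ims[150:300,380:540],(640,600)))
E
```

```text
clock: 2.85
eef_pos: [0.614, 0.171, 0.0952]
tool_rot: [0.992, 0.129, -0.003, -0.016]
ft_force: [1.2, -0.1, 0.2]
grip_width: 0.0851
grasp_force: 0.0
[0.59262098 0.25482456 0.03      ]
shift [ 0.0035 -0.1724  0.136 ] turn [-0.0106  0.0009  0.0227] at [0.614  0.1711 0.0951] F [ 0.6 -0.2  0.6] t 2.9 w 0.08569996116441064
```

View pics/c4.png

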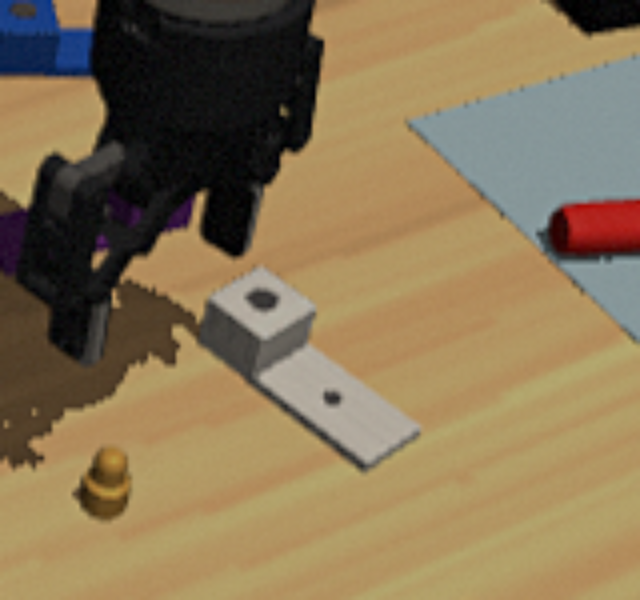

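Run:
```python
from h import *
o=bot.get_obs(); print(np.round(o["joint_pos"],3),np.round(o["joint_vel"],3))
```

```text
[0.257 0.615 0.149 1.106 0.033 3.141] [-0.001  0.001 -0.004 -0.002  0.     0.001]
```

The wrist's last joint is at its limit, so I use the half-turn grasp (yaw 190.7°).

```bash
python3 -m pendant '[0.003,-0.172,0,0,0,-0.39,1, 0.003,-0.172,0,0,0,-0.39,1, 0.003,-0.172,0,0,0,-0.39,1, 0.003,-0.172,0,0,0,-0.39,1, 0.003,-0.172,0,0,0,-0.39,1, 0.003,-0.172,0,0,0,-0.39,1, 0.003,-0.172,0,0,0,-0.39,1, 0.003,-0.172,0,0,0,-0.39,1, 0.003,-0.172,0,0,0,-0.39,1, 0.003,-0.172,0,0,0,-0.39,1]'
python3 -m pendant '[0,0,0,0,0,-0.39,1, 0,0,0,0,0,-0.39,1, 0,0,0,0,0,-0.39,1, 0,0,0,0,0,-0.39,1, 0,0,0,0,0,-0.39,1, 0,0,0,0,0,-0.39,1, 0,0,0,0,0,-0.39,1, 0,0,0,0,0,-0.39,1, 0,0,0,0,0,-0.39,1, 0,0,0,0,0,-0.39,1]'
python3 -c "
from h import *
go([.593,.256,.07],190.7)"
```

```text
clock: 3.73
eef_pos: [0.5934, 0.2544, 0.0977]
tool_rot: [0.735, 0.678, 0.007, -0.015]
ft_force: [0.2, 0.4, -0.6]
grip_width: 0.0855
grasp_force: 0.0
clock: 4.57
eef_pos: [0.5934, 0.2544, 0.0978]
tool_rot: [0.212, 0.977, 0.014, -0.008]
ft_force: [-0.2, 0.1, 0.3]
grip_width: 0.0854
grasp_force: 0.0
shift [0.0008 0.0011 0.0556] turn [ 0.0098 -0.0046 -0.1954] at [0.5934 0.2544 0.0978] F [-0.2  0.1  0.3] t 4.5667 w 0.08540894652523062
```

```bash
python3 -m pendant '[0.001,0.001,0.05,0.0098,-0.0046,-0.1954,1, 0.001,0.001,0.05,0.0098,-0.0046,-0.1954,1, 0.001,0.001,0.05,0.0098,-0.0046,-0.1954,1, 0.001,0.001,0.05,0.0098,-0.0046,-0.1954,1, 0.001,0.001,0.05,0.0098,-0.0046,-0.1954,1, 0.001,0.001,0.05,0.0098,-0.0046,-0.1954,1, 0.001,0.001,0.05,0.0098,-0.0046,-0.1954,1, 0.001,0.001,0.05,0.0098,-0.0046,-0.1954,1, 0.001,0.001,0.05,0.0098,-0.0046,-0.1954,1, 0.001,0.001,0.05,0.0098,-0.0046,-0.1954,1]'
python3 - <<'E'
from h import *
go([.592,.2565,.031],190.7)
ims,_,_=shot("scene"); cv2.imwrite("pics/c5.png",cv2.resize(ims[150:300,380:540],(640,600)))
E
```

```text
clock: 5.4
eef_pos: [0.5929, 0.2558, 0.0724]
tool_rot: [-0.09, 0.996, -0.0, -0.0]
ft_force: [-0.3, 0.8, 0.2]
grip_width: 0.0855
grasp_force: 0.0
shift [0.0015 0.0016 0.0829] turn [-0.     -0.0002 -0.0023] at [0.5929 0.2558 0.0724] F [-0.3  0.8  0.2] t 5.4 w 0.08552836493238936
```

View pics/c5.png

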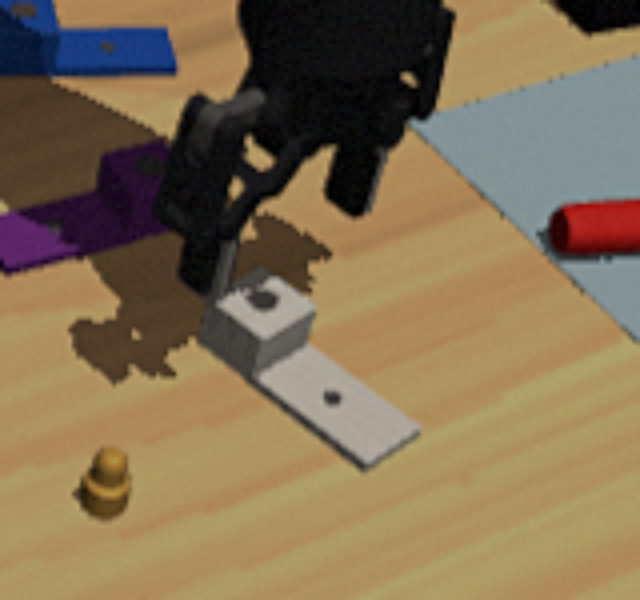

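The fingers straddle the heel, which still stands at crop (262,310) undisturbed. Descending and gripping.

```bash
python3 -m pendant '[0.001,0.0015,0.03,0,0,-0.002,1, 0.001,0.0015,0.06,0,0,-0.002,1, 0.001,0.0015,0.088,0,0,-0.002,1, 0.001,0.0015,0.088,0,0,-0.002,1, 0.001,0.0015,0.088,0,0,-0.002,1, 0.001,0.0015,0.088,0,0,-0.002,0, 0.001,0.0015,0.088,0,0,-0.002,0, 0.001,0.0015,0.088,0,0,-0.002,0, 0.001,0.0015,0.088,0,0,-0.002,0, 0.001,0.0015,0.088,0,0,-0.002,0]'
python3 -m pendant '[0,0,0,0,0,0,0, 0,0,0,0,0,0,0, 0,0,0,0,0,0,0, 0,0,-0.04,0,0,0,0, 0,0,-0.08,0,0,0,0, 0,0,-0.13,0,0,0,0, 0,0,-0.13,0,0,0,0, 0,0,-0.13,0,0,0,0, 0,0,-0.13,0,0,0,0, 0,0,-0.13,0,0,0,0]'
python3 - <<'E'
from h import *
ims,_,_=shot("scene"); cv2.imwrite("pics/c6.png",cv2.resize(ims[150:300,380:540],(640,600)))
E
```

```text
clock: 6.28
eef_pos: [0.5931, 0.257, 0.0298]
tool_rot: [-0.093, 0.996, 0.0, 0.001]
ft_force: [0.5, 0.9, -0.6]
grip_width: 0.0349
grasp_force: 60.9
clock: 7.12
eef_pos: [0.5909, 0.256, 0.0913]
tool_rot: [-0.093, 0.996, -0.001, -0.002]
ft_force: [-0.6, 1.1, -1.6]
grip_width: 0.035
grasp_force: 61.2
```

View pics/c6.png

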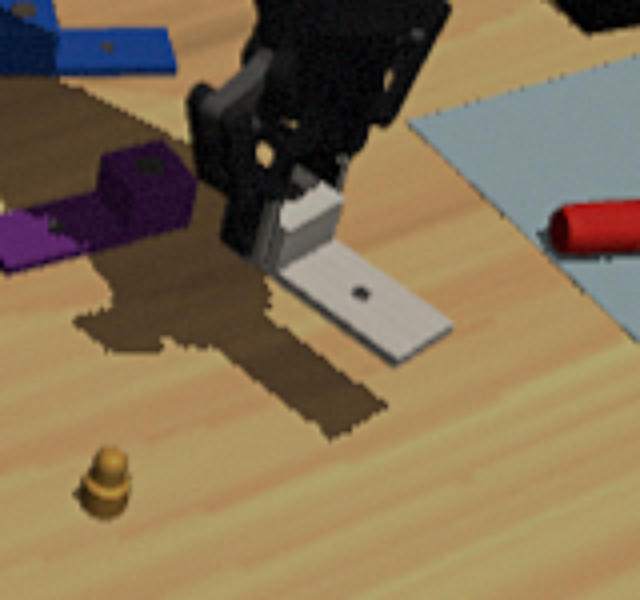

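The bracket is gripped by the heel and lifted level, tongue tip at crop (425,340). Carrying it in front of the throat.

```bash
python3 -c "
from h import *
go([.4515,-.0217,.0915],186.1)"
```

```text
shift [ 0.3773 -0.4939  0.0017] turn [-0.0004 -0.0014  0.0257] at [0.5909 0.256  0.0913] F [-0.5  0.2 -1. ] t 7.1667 w 0.035190150125255545
```

```bash
python3 -m pendant '[0.06,-0.02,0,0,0,0.005,0, 0.12,-0.06,0,0,0,0.01,0, 0.19,-0.11,0,0,0,0.015,0, 0.25,-0.17,0,0,0,0.02,0, 0.30,-0.23,0,0,0,0.0257,0, 0.33,-0.29,0,0,0,0.0257,0, 0.35,-0.36,0,0,0,0.0257,0, 0.365,-0.42,0,0,0,0.0257,0, 0.377,-0.47,0,0,0,0.0257,0, 0.377,-0.494,0,0,0,0.0257,0]'
python3 -m pendant '[0,0,0,0,0,0,0, 0,0,0,0,0,0,0, 0,0,0.03,0,0,0,0, 0,0,0.05,0,0,0,0, 0,0,0.07,0,0,0,0, 0,0,0.08,0,0,0,0, 0,0,0.08,0,0,0,0, 0,0,0.08,0,0,0,0, 0,0,0.08,0,0,0,0, 0,0,0.08,0,0,0,0]'
python3 - <<'E'
from h import *
go([.4515,-.0217,.0463],186.1)
ims,_,_=shot("scene"); imt,_,_=shot("top")
cv2.imwrite("pics/c7.png",cv2.convertScaleAbs(np.hstack([cv2.resize(ims[180:330,210:360],(500,500),interpolation=2),cv2.resize(imt[175:300,285:360],(300,500),interpolation=2)]),alpha=1.4))
E
```

```text
clock: 8.0
eef_pos: [0.451, -0.0239, 0.0926]
tool_rot: [-0.052, 0.999, -0.001, -0.002]
ft_force: [0.8, -0.1, -1.3]
grip_width: 0.0354
grasp_force: 61.1
clock: 8.83
eef_pos: [0.4535, -0.0209, 0.0541]
tool_rot: [-0.053, 0.999, -0.0, 0.0]
ft_force: [0.0, 0.7, -0.5]
grip_width: 0.0349
grasp_force: 61.1
shift [ 0.0041 -0.0011  0.0155] turn [-0.0001  0.0002  0.0002] at [ 0.4535 -0.0209  0.0541] F [ 0.   0.7 -0.5] t 8.8333 w 0.03492781955412252
```

View pics/c7.png

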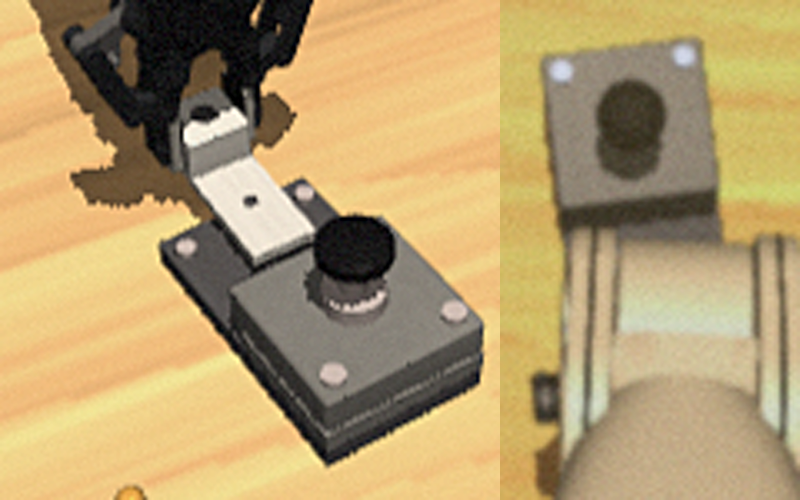

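The scene crop shows the tongue over the apron and in line with the throat. The tip's left top corner is at (255,263), the tongue's root corners at (195,172) and (250,157), and the head corners at (232,293), (328,400), (483,322).

Run:
```python
from h import *
_,K,T=shot("scene")
C=lambda u,v:(u/3.333+210-.35,v/3.333+180-.35)
def P(p,o=(.6007,-.0058),yaw=6.1):
    c,s=np.cos(np.radians(yaw)),np.sin(np.radians(yaw)); d=p[:2]-np.array(o); return (np.array([c*d[0]+s*d[1],-s*d[0]+c*d[1]])*1000).round(1)
for n,q,z in[("tip L",(255,263),.0303),("tip R",(318,233),.0303),("rootL",(195,172),.0303),("rootR",(250,157),.0303),("headFL -42,45",(232,293),.048),("headBL 45,45",(328,400),.048),("headBR 45,-45",(483,322),.048),("apronL -115,45",(163,245),.015)]:
    print(n,P(onz(C(*q),z,K,T)))
```

```text
tip L [-61.7 -20.4]
tip R [-62.4  16.9]
rootL [-135.   -13.7]
rootR [-129.4   16.4]
headFL -42,45 [-36.2 -47.4]
headBL 45,45 [ 42.7 -43.5]
headBR 45,-45 [42.9 42.1]
apronL -115,45 [-110.8  -47. ]
```

```bash
python3 -m pendant '[0,0,0.008,0,0,0,0, 0,0,0.0155,0,0,0,0, 0,0,0.0155,0,0,0,0, -0.01,0,0.0155,0,0,0,0, -0.02,0,0.0155,0,0,0,0, -0.03,0,0.0155,0,0,0,0, -0.04,0,0.0155,0,0,0,0, -0.05,0,0.0155,0,0,0,0, -0.05,0,0.0155,0,0,0,0, -0.05,0,0.0155,0,0,0,0]'
python3 -m pendant '[-0.006,0,0,0,0,0,0, -0.012,0,0,0,0,0,0, -0.018,0,0,0,0,0,0, -0.024,0,0,0,0,0,0, -0.03,0,0,0,0,0,0, -0.036,0,0,0,0,0,0, -0.042,0,0,0,0,0,0, -0.048,0,0,0,0,0,0, -0.048,0,0,0,0,0,0, -0.048,0,0,0,0,0,0]'
python3 -c "
from h import *
print(bot.get_obs()['ft_torque'])
go([.6007-.0665*.9943,-.0058-.0665*.1063,.0463],186.1)"
```

```text
clock: 9.82
eef_pos: [0.4782, -0.0185, 0.0457]
tool_rot: [-0.053, 0.999, -0.0, -0.0]
ft_force: [0.1, -0.0, -0.2]
grip_width: 0.0348
grasp_force: 61.1
clock: 10.65
eef_pos: [0.5018, -0.0159, 0.0457]
tool_rot: [-0.053, 0.999, -0.0, -0.0]
ft_force: [0.3, -0.4, -1.4]
grip_width: 0.0348
grasp_force: 61.1
[-0.02673774 -0.01603641 -0.06934626]
shift [-0.0659 -0.0009 -0.0013] turn [-0.0001 -0.0002  0.    ] at [ 0.5018 -0.0159  0.0457] F [ 0.3 -0.4 -1.4] t 10.65 w 0.03482990647717562
```

```bash
python3 -m pendant '[-0.006,0,0,0,0,0,0, -0.012,0,0,0,0,0,0, -0.018,0,0,0,0,0,0, -0.024,0,0,0,0,0,0, -0.03,0,0,0,0,0,0, -0.036,0,0,0,0,0,0, -0.042,0,0,0,0,0,0, -0.048,0,0,0,0,0,0, -0.052,0,0,0,0,0,0, -0.052,0,0,0,0,0,0]'
python3 -m pendant '[-0.001,0,0,0,0,0,0, -0.002,0,0,0,0,0,0, -0.003,0,0,0,0,0,0, -0.004,0,0,0,0,0,0, -0.005,0,0,0,0,0,0, -0.006,0,0,0,0,0,0, -0.006,0,0,0,0,0,0, -0.006,0,0,0,0,0,0, -0.006,0,0,0,0,0,0, -0.006,0,0,0,0,0,0]'
```

```text
clock: 11.48
eef_pos: [0.5281, -0.0132, 0.0457]
tool_rot: [-0.053, 0.999, -0.0, -0.0]
ft_force: [0.1, 0.7, -0.7]
grip_width: 0.0351
grasp_force: 61.1
clock: 12.32
eef_pos: [0.5304, -0.0129, 0.0457]
tool_rot: [-0.053, 0.999, -0.0, -0.0]
ft_force: [0.1, 0.8, -1.1]
grip_width: 0.0347
grasp_force: 61.1
```

```bash
python3 -m pendant '[-0.001,0,0,0,0,0,0, -0.002,0,0,0,0,0,0, -0.003,0,0,0,0,0,0, -0.004,0,0,0,0,0,0, -0.005,0,0,0,0,0,0, -0.006,0,0,0,0,0,0, -0.007,0,0,0,0,0,0, -0.008,0,0,0,0,0,0, -0.008,0,0,0,0,0,0, -0.008,0,0,0,0,0,0]'
```

```text
clock: 13.15
eef_pos: [0.5334, -0.0126, 0.0454]
tool_rot: [-0.053, 0.999, -0.0, -0.001]
ft_force: [-4.5, 0.1, 1.6]
grip_width: 0.0348
grasp_force: 61.4
```

```bash
python3 -m pendant '[-0.0005,0,0,0,0,0,0, -0.001,0,0,0,0,0,0, -0.0015,0,0,0,0,0,0, -0.002,0,0,0,0,0,0, -0.0025,0,0,0,0,0,0, -0.003,0,0,0,0,0,0, -0.0035,0,0,0,0,0,0, -0.004,0,0,0,0,0,0, -0.004,0,0,0,0,0,0, -0.004,0,0,0,0,0,0]'
```

```text
clock: 13.98
eef_pos: [0.5335, -0.0126, 0.0449]
tool_rot: [-0.053, 0.999, -0.0, -0.003]
ft_force: [-8.4, -1.3, 2.5]
grip_width: 0.0349
grasp_force: 61.4
```

Contact came at x = 0.5334 against 0.534 predicted for home, with 8 N on the stop. Setting it down on the bed and releasing.

```bash
python3 -m pendant '[0,0,0.001,0,0,0,0, 0,0,0.002,0,0,0,0, 0,0,0.002,0,0,0,0, 0,0,0.002,0,0,0,1, 0,0,0.002,0,0,0,1, 0,0,0.002,0,0,0,1, 0,0,0.002,0,0,0,1, 0,0,0.002,0,0,0,1, 0,0,0.002,0,0,0,1, 0,0,0.002,0,0,0,1]'
python3 -m pendant '[0,0,0,0,0,0,1, 0,0,0,0,0,0,1, 0.01,0,-0.02,0,0,0,1, 0.02,0,-0.06,0,0,0,1, 0.04,0,-0.12,0,0,0,1, 0.06,0,-0.18,0,0,0,1, 0.06,0,-0.22,0,0,0,1, 0.06,0,-0.26,0,0,0,1, 0.06,0,-0.26,0,0,0,0, 0.06,0,-0.26,0,0,0,0]'
python3 - <<'E'
from h import *
ims,_,_=shot("scene"); imt,_,_=shot("top")
cv2.imwrite("pics/c8.png",cv2.convertScaleAbs(np.hstack([cv2.resize(ims[180:330,210:360],(500,500),interpolation=2),cv2.resize(imt[175:300,285:360],(300,500),interpolation=2)]),alpha=1.4))
go([.6007,-.0058,.16],186.1)
E
```

```text
clock: 14.82
eef_pos: [0.5367, -0.0122, 0.0447]
tool_rot: [-0.053, 0.999, -0.0, -0.0]
ft_force: [-0.9, 0.2, -0.2]
grip_width: 0.0853
grasp_force: 0.0
clock: 15.65
eef_pos: [0.5074, -0.0155, 0.1767]
tool_rot: [-0.053, 0.999, -0.0, 0.002]
ft_force: [0.1, -0.1, -1.2]
grip_width: 0.0641
grasp_force: 0.0
shift [-0.1905 -0.0011  0.0282] turn [-0.     -0.0006 -0.    ] at [ 0.5059 -0.0154  0.1742] F [-0.7 -0.  -0.5] t 15.75 w 0.04903125323580914
```

View pics/c8.png

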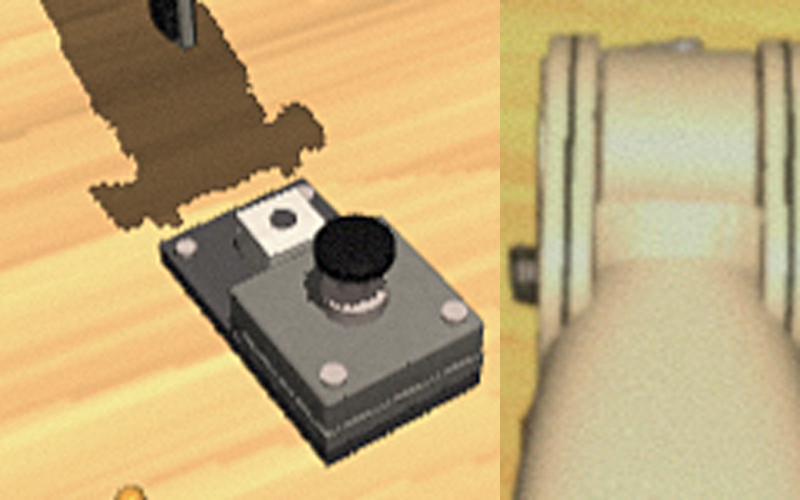

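The top view is covered by the arm. The scene shows the bracket left in the throat, heel hole at crop (283,219) close before the head, plunger up. Now moving over the knob with the fingers shut.

```bash
python3 -m pendant '[-0.04,0,0,0,0,0,0, -0.09,0,0,0,0,0,0, -0.14,0,0,0,0,0,0, -0.18,0,0,0,0,0,0, -0.19,-0.001,0,0,0,0,0, -0.19,-0.001,0,0,0,0,0, -0.19,-0.001,0,0,0,0,0, -0.19,-0.001,0.02,0,0,0,0, -0.19,-0.001,0.028,0,0,0,0, -0.19,-0.001,0.028,0,0,0,0]'
python3 - <<'E'
from h import *
_,K,T=shot("scene")
p=onz((283/3.333+209.65,219/3.333+179.65),.045,K,T); d=p[:2]-[.6007,-.0058]; c,s=.9943,.1063
print("hole in press",(c*d[0]+s*d[1])*1e3,(-s*d[0]+c*d[1])*1e3,"expect -66.5, 0")
go([.6007,-.0058,.128],186.1)
E
```

```text
clock: 16.58
eef_pos: [0.5992, -0.0059, 0.1589]
tool_rot: [-0.053, 0.999, -0.0, -0.002]
ft_force: [0.2, -0.4, -0.8]
grip_width: 0.0001
grasp_force: 0.0
hole in press -67.90693828926507 -0.02165214988040544 expect -66.5, 0
shift [-0.0022  0.      0.0633] turn [ 0.     -0.001  -0.0001] at [ 0.5997 -0.0059  0.1597] F [ 1.1 -0.3  1. ] t 16.6333 w 2.653257949588668e-06
```

The heel hole is at press x -67.9, y 0, against -66.5, 0 expected: home within the measuring error. Descending to the knob.

```bash
python3 -m pendant '[-0.002,0,0.02,0,0,0,0, -0.002,0,0.04,0,0,0,0, -0.002,0,0.055,0,0,0,0, -0.002,0,0.063,0,0,0,0, -0.002,0,0.063,0,0,0,0, -0.002,0,0.065,0,0,0,0, -0.002,0,0.067,0,0,0,0, -0.002,0,0.069,0,0,0,0, -0.002,0,0.071,0,0,0,0, -0.002,0,0.071,0,0,0,0]'
python3 -m pendant '[0,0,0.002,0,0,0,0, 0,0,0.004,0,0,0,0, 0,0,0.006,0,0,0,0, 0,0,0.008,0,0,0,0, 0,0,0.01,0,0,0,0, 0,0,0.01,0,0,0,0, 0,0,0.01,0,0,0,0, 0,0,0.01,0,0,0,0, 0,0,0.01,0,0,0,0, 0,0,0.01,0,0,0,0]'
```

```text
clock: 17.47
eef_pos: [0.6022, -0.0057, 0.1252]
tool_rot: [-0.053, 0.999, -0.0, -0.0]
ft_force: [-0.0, 0.2, -0.1]
grip_width: -0.0001
grasp_force: 0.0
clock: 18.3
eef_pos: [0.6022, -0.0057, 0.1202]
tool_rot: [-0.053, 0.999, -0.0, -0.0]
ft_force: [-0.5, 0.7, 0.2]
grip_width: -0.0003
grasp_force: 0.0
```

```bash
python3 -m pendant '[0,0,0.001,0,0,0,0, 0,0,0.002,0,0,0,0, 0,0,0.003,0,0,0,0, 0,0,0.004,0,0,0,0, 0,0,0.005,0,0,0,0, 0,0,0.006,0,0,0,0, 0,0,0.007,0,0,0,0, 0,0,0.008,0,0,0,0, 0,0,0.008,0,0,0,0, 0,0,0.008,0,0,0,0]'
```

```text
clock: 19.13
eef_pos: [0.6022, -0.0057, 0.1161]
tool_rot: [-0.053, 0.999, -0.0, -0.0]
ft_force: [1.1, -0.9, 0.9]
grip_width: -0.0
grasp_force: 0.0
```

```bash
python3 -m pendant '[0,0,0.001,0,0,0,0, 0,0,0.002,0,0,0,0, 0,0,0.003,0,0,0,0, 0,0,0.004,0,0,0,0, 0,0,0.005,0,0,0,0, 0,0,0.006,0,0,0,0, 0,0,0.006,0,0,0,0, 0,0,0.006,0,0,0,0, 0,0,0.006,0,0,0,0, 0,0,0.006,0,0,0,0]'
```

```text
clock: 19.97
eef_pos: [0.6023, -0.0057, 0.1142]
tool_rot: [-0.053, 0.999, -0.0, 0.0]
ft_force: [-2.4, 0.3, 5.9]
grip_width: 0.0003
grasp_force: 2.7
```

Contact on the knob is at TCP z = 0.114 (tip 89 mm). Pressing down.

```bash
python3 -m pendant '[0,0,0.002,0,0,0,0, 0,0,0.004,0,0,0,0, 0,0,0.006,0,0,0,0, 0,0,0.008,0,0,0,0, 0,0,0.010,0,0,0,0, 0,0,0.012,0,0,0,0, 0,0,0.014,0,0,0,0, 0,0,0.016,0,0,0,0, 0,0,0.016,0,0,0,0, 0,0,0.016,0,0,0,0]'
```

```text
clock: 20.8
eef_pos: [0.6023, -0.0057, 0.1068]
tool_rot: [-0.053, 0.999, -0.0, 0.0]
ft_force: [-3.1, -0.3, 8.5]
grip_width: -0.0001
grasp_force: 4.3
```

```bash
python3 -m pendant '[0,0,0.001,0,0,0,0, 0,0,0.002,0,0,0,0, 0,0,0.003,0,0,0,0, 0,0,0.004,0,0,0,0, 0,0,0.005,0,0,0,0, 0,0,0.006,0,0,0,0, 0,0,0.007,0,0,0,0, 0,0,0.008,0,0,0,0, 0,0,0.008,0,0,0,0, 0,0,0.008,0,0,0,0]'
```

```text
clock: 21.63
eef_pos: [0.6023, -0.0057, 0.1031]
tool_rot: [-0.053, 0.999, -0.0, 0.0]
ft_force: [-3.7, 0.3, 11.0]
grip_width: -0.0001
grasp_force: 5.0
```

```bash
python3 -m pendant '[0,0,0.001,0,0,0,0, 0,0,0.002,0,0,0,0, 0,0,0.003,0,0,0,0, 0,0,0.004,0,0,0,0, 0,0,0.005,0,0,0,0, 0,0,0.006,0,0,0,0, 0,0,0.007,0,0,0,0, 0,0,0.007,0,0,0,0, 0,0,0.007,0,0,0,0, 0,0,0.007,0,0,0,0]'
```

```text
clock: 22.47
eef_pos: [0.6024, -0.0057, 0.1015]
tool_rot: [-0.053, 0.999, -0.0, 0.001]
ft_force: [-9.2, 0.6, 18.6]
grip_width: -0.0002
grasp_force: 9.4
```

```bash
python3 -m pendant '[0.001,0,0.0008,0,0,0,0, 0.002,0,0.0016,0,0,0,0, 0.002,0,0.0016,0,0,0,0, 0.002,0,0.0016,0,0,0,0, 0.002,0,0.0016,0,0,0,0, 0.002,0,0.0016,0,0,0,0, 0.002,0,0.0016,0,0,0,0, 0.002,0,0.0016,0,0,0,0, 0.002,0,0.0016,0,0,0,0, 0.002,0,0.0016,0,0,0,0]'
```

```text
clock: 23.3
eef_pos: [0.6023, -0.0057, 0.1015]
tool_rot: [-0.053, 0.999, -0.0, 0.002]
ft_force: [-6.3, 0.1, 22.1]
grip_width: 0.0
grasp_force: 10.3
```

It is bottomed (z unchanged under extra load) at 22.1 N. Holding for 1.67 s.

```bash
python3 -m pendant '[0,0,0,0,0,0,0, 0,0,0,0,0,0,0, 0,0,0,0,0,0,0, 0,0,0,0,0,0,0, 0,0,0,0,0,0,0, 0,0,0,0,0,0,0, 0,0,0,0,0,0,0, 0,0,0,0,0,0,0, 0,0,0,0,0,0,0, 0,0,0,0,0,0,0]'
python3 -m pendant '[0,0,0,0,0,0,0, 0,0,0,0,0,0,0, 0,0,0,0,0,0,0, 0,0,0,0,0,0,0, 0,0,0,0,0,0,0, 0,0,0,0,0,0,0, 0,0,0,0,0,0,0, 0,0,0,0,0,0,0, 0,0,0,0,0,0,0, 0,0,0,0,0,0,0]'
```

```text
clock: 24.13
eef_pos: [0.6023, -0.0058, 0.1014]
tool_rot: [-0.053, 0.999, -0.0, 0.002]
ft_force: [-5.5, 0.2, 20.8]
grip_width: 0.0
grasp_force: 10.3
clock: 24.97
eef_pos: [0.6023, -0.0058, 0.1014]
tool_rot: [-0.053, 0.999, -0.0, 0.002]
ft_force: [-6.4, 0.0, 20.8]
grip_width: -0.0002
grasp_force: 10.3
```

Now letting it rise slowly, then retreating up.

```bash
python3 -m pendant '[0,0,-0.005,0,0,0,0, 0,0,-0.01,0,0,0,0, 0,0,-0.016,0,0,0,0, 0,0,-0.022,0,0,0,0, 0,0,-0.028,0,0,0,0, 0,0,-0.034,0,0,0,0, 0,0,-0.04,0,0,0,0, 0,0,-0.05,0,0,0,0, 0,0,-0.06,0,0,0,0, 0,0,-0.08,0,0,0,0]'
python3 -m pendant '[0,0,-0.04,0,0,0,0, 0,0,-0.08,0,0,0,0, 0,0,-0.14,0,0,0,0, 0,0,-0.2,0,0,0,0, 0,0,-0.2,0,0,0,0, 0.06,0,-0.2,0,0,0,0, 0.12,0,-0.2,0,0,0,0, 0.2,0,-0.2,0,0,0,0, 0.2,0,-0.2,0,0,0,0, 0.2,0,-0.2,0,0,0,0]'
python3 - <<'E'
from h import *
ims,_,_=shot("scene")
cv2.imwrite("pics/c9.png",cv2.convertScaleAbs(cv2.resize(ims[180:330,210:360],(500,500),interpolation=2),alpha=1.4))
E
```

```text
clock: 25.8
eef_pos: [0.6002, -0.0058, 0.136]
tool_rot: [-0.053, 0.999, -0.0, -0.002]
ft_force: [0.2, 0.2, -0.0]
grip_width: 0.0004
grasp_force: 0.0
clock: 26.63
eef_pos: [0.499, -0.0166, 0.2369]
tool_rot: [-0.053, 0.999, -0.0, -0.001]
ft_force: [1.6, -0.2, 0.7]
grip_width: 0.0
grasp_force: 0.0
```

View pics/c9.png

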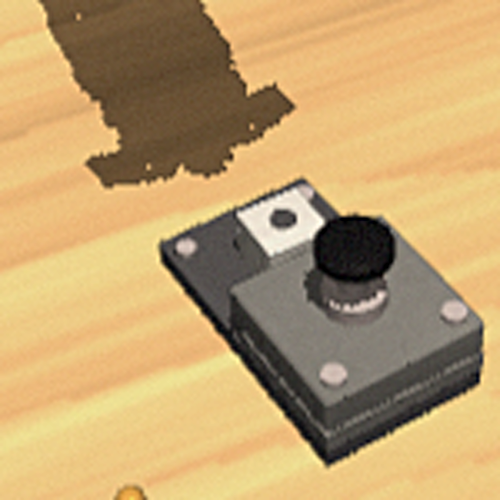

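The plunger is up again and the bracket is unmoved, with its heel hole still at crop (283,219). The arm is clear, so I'm handing in.

```bash
python3 -c "
from workcell import bot
print(bot.job_done())"
```

```text
the job is handed in; nothing more can be done
None
```

The job is handed in, result not reported: bracket home in the throat, plunger bottomed and held at 21–22 N for about 1.7 s, then released with the bracket unmoved; I viewed 11 pictures, one over the limit of 10.

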